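Sweep loose nuts into the catch tray

TASK

Three big steel hex nuts lie loose on the assembly bench. Sweep them with the fingers across the bench top and in through the open side of the low metal catch tray, until every nut is completely inside the tray; only push them along the bench, never pick one up. Do not disturb the upright guide bush, the screwdriver or the die set.

Things in the scene. Friction and masses are not known exactly. Their poses are not given: they have to be found in the camera images.
- nut1_mid (a point): centre (half-way up, 8 mm above the bench) of a loose steel hexagon nut lying flat: 30 mm across flats, 35 mm across corners, 16 mm high, 20 mm plain hole, about 65 g; it slides on the bench with ordinary friction. The flats face the nut's own x axis and every 60 degrees from it. The three nuts are alike
- nut2_mid (a point): centre (half-way up, 8 mm above the bench) of a loose steel hexagon nut lying flat: 30 mm across flats, 35 mm across corners, 16 mm high, 20 mm plain hole, about 65 g; it slides on the bench with ordinary friction. The flats face the nut's own x axis and every 60 degrees from it. The three nuts are alike
- nut3_mid (a point): centre (half-way up, 8 mm above the bench) of a loose steel hexagon nut lying flat: 30 mm across flats, 35 mm across corners, 16 mm high, 20 mm plain hole, about 65 g; it slides on the bench with ordinary friction. The flats face the nut's own x axis and every 60 degrees from it. The three nuts are alike
- nut1: the nut of point nut1_mid; origin at the centre of its underside, z up
- nut2: the nut of point nut2_mid; origin at the centre of its underside, z up
- nut3: the nut of point nut3_mid; origin at the centre of its underside, z up
- tray: catch tray fixed to the bench: bright aluminium floor flush with the bench (no step), dark walls on three sides, 25 mm high, 6 mm thick; inside 130 mm deep (own x) by 170 mm wide (own y). Origin at the centre of the inner floor, at bench height; own x points from the open mouth (own x = -65 mm) to the back wall's inner face (+65 mm); side walls' inner faces at own y = -85 and +85 mm
- tray_mouth (a point): middle of the tray's open side, at bench height, axes as the tray's
- bush: steel guide bush standing upright and loose among the nuts: 32 mm diameter, flange 38 mm diameter at the top, 58 mm high; origin at the centre of its underside. A bystander
- driver: screwdriver with blue handle lying on the bench along its own x, 170 mm long, 26 mm high; its origin lies on the bench under the middle of its length. A bystander
- die_set: fixed press die set, 200 mm (own x) by 160 mm (own y), 174 mm high, two plates on four posts; origin at the centre of its underside. A bystander on the far side of the tray
Mind the look-alikes: they are no part of the job. Several things look just like the tray: the one meant starts farthest to the robot's left.

How it is judged:
By the outcome, as a careful person would: the job done as asked, in the order asked, and still so for the second after the job is handed in, with the robot touching nothing.
It also fails if it takes over 67 s, if anything falls off the work surface, if the arm or the gripper's body presses on something with over 40 N, if the wrist force passes 120 N, or if a joint passes its speed limit or range.

ROBOT

A 7-joint arm with a two-finger parallel gripper is mounted at the origin on the work surface. World frame = base frame: x ahead of the robot, y to its left, z up, the work surface at z = 0. Lengths are in m, angles in rad, forces in N, time in s.
With the tool pointing down it reaches from about 0.4 to 0.85 m from the base axis. Payload 10.4 kg.
Tool frame: the origin (TCP) lies between the finger pads; the fingertips stand manip.tcp_to_tips ahead of it and the grasp point (between the pads) lies 2 mm behind it (manip.tcp_to_tips is the distance from the TCP to the fingertips, in m); y points along the fingers, z is the direction in which the jaws open and shut, and the axes are right-handed (so a half turn about y gives the same grasp; the last joint's range is limited). The gripper opens to 85 mm and grips with 20 to 120 N. Pads are 22 mm wide; open, the fingers measure 114 mm over their backs; the gripper's body (76 mm by 85 mm) begins 54 mm behind the grasp point. The pads swing forward as they close: fully open they stand 13 mm farther back than shut.
Start: joints at [1.08, 0.332, -0.065, 1.46, 0.022, 1.35, -0.088], TCP at [0.282, -0.558, 0.211] pointing down, gripper open.
Joint ranges: [-2.6, 2.6], [-0.5, 2.12], [-1.47, 1.34], [0.16, 2.42], [-1.27, 4.41], [0.06, 2.06], [-2.6, 2.6]. Speed limits (rad/s): [2.22, 2.22, 2.79, 2.79, 3.14, 3.14, 3.14].

INTERFACE

Orientations are given as a unit quaternion [x, y, z, w].
In Python, from workcell import manip gives the robot as it stands. The module is installed in compiled form; this text tells all that it offers.
- The arm moves only by the tool move_arm, never from a script. Its argument "increments" is a list of rows, each an object with "offset": the shift along the tool's x, y, z in m, a list of three; "yaw": the turn about the tool's y in degrees; "jaw": the closure in counts, from 0 (fully open) to 255 (shut). In form: [{"offset": [tx, ty, tz], "yaw": yaw, "jaw": jaw}, ...]. A call has 1 to 10 rows; each row is the pose to reach, as a shift and turn from the pose measured when the call began, along the tool's axes at that moment; what a row does not reach only later rows make up. A row lasts 1/12 s, in which the tool goes at most 41.7 mm and 7.16 degrees, less where a joint would pass 70% of its speed; a pose out of reach is approached as far as the arm can. A call with a gripper value outside its range is refused whole. The fingers move at their own pace and stop on an object; "squeeze" is the grip in N (left out, the last holds). Time passes only in rows, so rows that repeat a pose let the fingers close. It gives the time, the measured TCP pose, the force and the opening at its end, in the units of the state.
- manip.get_obs(): the state, without advancing time (a new reading comes with each control period).
- manip.camera(name): name is "side" or "top" or "wrist"; returns a dict with "pixels" (480x640x3 uint8, red, green, blue), "depth" (480x640 float32, m along the optical axis (not along the pixel's ray), 0 where there is no reading), "intrinsics" (3x3 intrinsics, pixels), "R" (3x3) and "t" (3): a world point X has camera coordinates R X + t; the wrist camera has in their place "mount" (4x4, takes a point from camera to tool coordinates, whose origin is the TCP and whose axes are the tool frame's). Camera axes: x right, y down, z forward; pixel columns grow to the right and rows downward; lengths in m; the calibration is good to about 2 mm. A picture is of the moment at which its call begins: read the wrist's pose just before it.
- manip.hand_in(): hands the job in, once; it reports no verdict.
Trained networks look in a picture, given as the dict that the camera call returned (one of the last four; its "shot" number tells which), for a name from the list of things; names that differ only in an ending like _2 or _b are one class to them, and where a whole thing is asked for, a point or a joint stands for the part that bears it (a point fixed in the world has none). Each returns a list of dicts, best first, with "confidence" (0 to 1); they miss things now and then, are a little off and sometimes report something else, mostly with a low value. They report only what shows in the picture. A call takes as long as a camera call. They do not tell look-alikes from the thing itself.
- manip.recognise(picture, query): "bbox" ([left, top, right, bottom] in pixels, round what is visible of it).
- manip.spot_point(picture, query): "centre" ([column, row] in pixels: a listed point, or the origin of a listed thing).
The state is a dict: "clock": time; "joint_pos": joint angles; "joint_velocities": joint speeds; "tau": joint torques, N m; "position": TCP position; "ee_rot": TCP orientation; "ft_force": force on the tool from outside, world axes, zero at the start; "torque": the same for the moment, N m; "grip_width": opening from 0.0 (shut) to 1.0 (fully open).
Only numpy, scipy, OpenCV 4.12 (cv2) and the standard library are available. Lean on these libraries where they do the work, as an engineer would, in place of code of your own. Each camera call takes 0.05 s, during which the arm holds its last target. There are 200 camera calls.

## Working session

There is one attempt and no reset: what is moved stays moved. The work goes in short steps, Python scripts to look and compute and a tool call to move; the robot and the scene stay as the last step left them, time stands still between calls to the robot, and variables do not carry over. Pictures are saved under pics/ and viewed, about 8 in all and at most 12, crops included, and the job is handed in when it is done.

Besides the shell and the picture viewer there is one more tool, called after ">>>" as name(argument=value, ...), one argument or row to a line, values as JSON. move_arm: Moves the arm, as the interface text tells. Its arguments: {"type":"object","properties":{"increments":{"type":"array","items":{"type":"object","properties":{"offset":{"type":"array","items":{"type":"number"}},"yaw":{"type":"number"},"jaw":{"type":"number"}}}},"squeeze":{"type":"number"}},"required":["increments"]}

```bash
mkdir -p pics; python3 - <<'E'
from workcell import manip
import cv2,numpy as np
o=manip.get_obs()
for k in('clock','joint_pos','position','ee_rot','ft_force','grip_width'):print(k,np.round(o[k],4))
print(manip.tcp_to_tips)
for n in('top','side'):
    p=manip.camera(n);cv2.imwrite(f'pics/{n}0.png',p['pixels'][:,:,::-1]);print(n,p['intrinsics'].round(1).tolist(),p['R'].round(4).tolist(),p['t'].round(4))
    np.savez(f'{n}0.npz',**{k:p[k] for k in('pixels','depth','intrinsics','R','t')})
    K,R,t=p['intrinsics'],p['R'],p['t']
    for q,z in(('nut1',0),('nut1_mid',.008),('tray',0),('tray_mouth',0),('bush',0),('driver',0),('die_set',0)):
        for d in manip.spot_point(p,q):
            u,v=d['centre'];r=R.T@np.linalg.inv(K)@[u,v,1];c=-R.T@t
            print(q,round(d['confidence'],2),np.round([u,v]),(c+r*(z-c[2])/r[2]).round(3))
E
```

```text
clock 0.0
joint_pos [ 1.0804  0.3329 -0.0647  1.461   0.0216  1.3499 -0.0885]
position [ 0.2816 -0.5575  0.2105]
ee_rot [-0.164   0.6884 -0.6874  0.1638]
ft_force [-0.186   0.0356 -0.4693]
grip_width 0.999
0.017
top [[445.4, 0.0, 316.5], [0.0, 445.4, 238.8], [0.0, 0.0, 1.0]] [[0.0092, -0.9998, 0.0165], [-0.9912, -0.0113, -0.1319], [0.132, -0.0152, -0.9911]] [0.0847 0.5709 1.0576]
nut1 0.62 [397. 238.] [ 0.579 -0.115  0.   ]
nut1 0.47 [390. 213.] [ 0.644 -0.098  0.   ]
nut1 0.45 [383. 266.] [ 0.507 -0.08   0.   ]
tray 0.74 [421. 147.] [ 0.822 -0.181  0.   ]
tray 0.56 [260. 271.] [0.491 0.232 0.   ]
tray 0.56 [310. 173.] [0.746 0.109 0.   ]
tray 0.56 [359. 333.] [ 0.341 -0.018  0.   ]
tray_mouth 0.95 [332. 172.] [0.752 0.051 0.   ]
tray_mouth 0.87 [383. 332.] [ 0.343 -0.077  0.   ]
tray_mouth 0.82 [285. 273.] [0.487 0.169 0.   ]
tray_mouth 0.68 [445. 149.] [ 0.816 -0.244 -0.   ]
bush 0.67 [425. 302.] [ 0.419 -0.184  0.   ]
driver 0.97 [499. 268.] [ 0.505 -0.373  0.   ]
side [[435.4, 0.0, 315.9], [0.0, 435.4, 244.7], [0.0, 0.0, 1.0]] [[0.9906, -0.136, 0.0155], [-0.0704, -0.6032, -0.7945], [0.1175, 0.7859, -0.6071]] [-0.5509  0.145   0.9093]
nut1 0.5 [329. 329.] [ 0.568 -0.112 -0.   ]
nut1 0.49 [368. 318.] [ 0.655 -0.091  0.   ]
nut1 0.47 [299. 319.] [ 0.51  -0.078  0.   ]
nut1_mid 0.72 [330. 332.] [ 0.568 -0.126  0.008]
nut1_mid 0.66 [367. 320.] [ 0.649 -0.103  0.008]
tray 0.82 [383. 252.] [0.743 0.125 0.   ]
tray 0.8 [280. 234.] [0.493 0.229 0.   ]
tray 0.76 [217. 307.] [ 0.34 -0.02  0.  ]
tray 0.56 [461. 345.] [ 0.82  -0.185  0.   ]
tray_mouth 0.9 [472. 374.] [ 0.813 -0.253  0.   ]
tray_mouth 0.83 [282. 251.] [0.492 0.158 0.   ]
tray_mouth 0.81 [216. 328.] [ 0.34 -0.08  0.  ]
tray_mouth 0.61 [392. 275.] [0.74  0.034 0.   ]
bush 0.84 [261. 364.] [ 0.427 -0.18   0.   ]
driver 0.83 [319. 469.] [ 0.508 -0.386  0.   ]
driver 0.4 [366. 318.] [ 0.649 -0.092  0.   ]
die_set 0.62 [252. 171.] [0.427 0.587 0.   ]
```

View pics/top0.png

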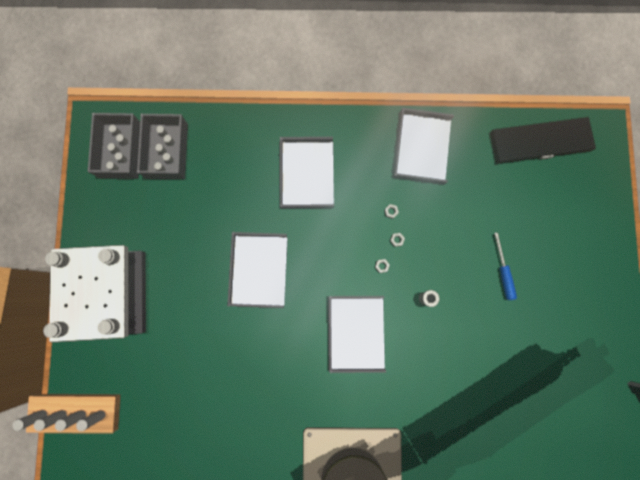

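View pics/side0.png

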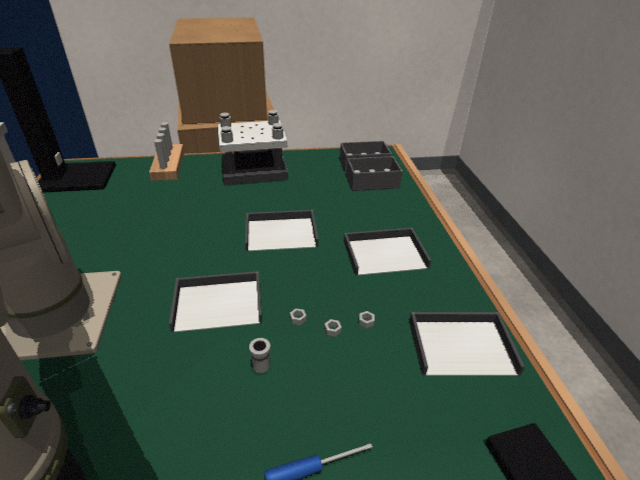

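The four look-alike trays in the top view are at (421,147), (310,173), (259,271) and (357,333). World +y (robot's left) points left in this picture, so the one meant is (259,271), at about y = 0.23, with its mouth facing the nuts. The nuts are at (392,211), (397,239) and (382,266), and the bush is at (430,298). Next I'll measure these positions and check the tray in a crop.

```bash
cat > h.py <<'E'
import numpy as np,cv2
def cloud(p):
    K,R,t=p['intrinsics'],p['R'],p['t'];d=p['depth'].astype(float)
    v,u=np.mgrid[:480,:640]
    c=np.stack([(u-K[0,2])/K[0,0]*d,(v-K[1,2])/K[1,1]*d,d],-1)
    return (c-t)@R
def blobs(W,zlo,zhi,box,ok):
    m=ok&(W[...,2]>zlo)&(W[...,2]<zhi)&(W[...,0]>box[0])&(W[...,0]<box[1])&(W[...,1]>box[2])&(W[...,1]<box[3])
    n,l,s,_=cv2.connectedComponentsWithStats(m.astype('uint8'),connectivity=8)
    for i in range(1,n):
        if s[i,4]>=15:
            P=W[l==i]; print('blob n',s[i,4],'mid',((P.min(0)+P.max(0))/2).round(4),'min',P.min(0).round(3),'max',P.max(0).round(3))
E
python3 - <<'E'
from h import *
for n in('top','side'):
    p=np.load(n+'0.npz');W=cloud(p);ok=p['depth']>0
    b=W[ok&(abs(W[...,0]-.55)<.05)&(abs(W[...,1]-.05)<.04)];print(n,'bench z',np.median(b[:,2]).round(4))
    blobs(W,.007,.07,(.38,.70,-.24,-.03),ok)
    blobs(W,.010,.06,(.36,.63,.12,.36),ok)
    m=(p['pixels'].min(-1)>150)&(abs(W[...,0]-.49)<.13)&(abs(W[...,1]-.23)<.1)
    P=W[m][:,:2].astype('float32');r=cv2.minAreaRect(P);print('floor',r)
    print('corners',cv2.boxPoints(r).round(3).tolist())
from scipy.spatial.transform import Rotation as R
print(R.from_quat([-0.164,0.6884,-0.6874,0.1638]).as_matrix().round(3))
im=cv2.imread('pics/top0.png')[180:340,200:420];cv2.imwrite('pics/crop1.png',cv2.resize(im,None,fx=3.5,fy=3.5,interpolation=2))
E
```

```text
top bench z -0.001
blob n 79 mid [ 0.6493 -0.0985  0.0137] min [ 0.633 -0.114  0.007] max [ 0.665 -0.083  0.02 ]
blob n 87 mid [ 0.5749 -0.1134  0.013 ] min [ 0.559 -0.13   0.007] max [ 0.59  -0.097  0.019]
blob n 80 mid [ 0.5088 -0.0736  0.0144] min [ 0.494 -0.089  0.009] max [ 0.524 -0.059  0.02 ]
blob n 236 mid [ 0.4294 -0.1818  0.0348] min [ 0.412 -0.201  0.007] max [ 0.447 -0.163  0.062]
blob n 36 mid [ 0.4307 -0.0533  0.023 ] min [ 0.429 -0.074  0.019] max [ 0.432 -0.032  0.027]
blob n 539 mid [0.4953 0.2364 0.0199] min [0.403 0.166 0.01 ] max [0.587 0.307 0.03 ]
floor ((0.4944799840450287, 0.23301811516284943), (0.1323022097349167, 0.17150446772575378), 88.54496765136719)
corners [[0.40700000524520874, 0.16899999976158142], [0.5789999961853027, 0.16500000655651093], [0.5820000171661377, 0.296999990940094], [0.4099999964237213, 0.3009999990463257]]
side bench z 0.0013
blob n 67 mid [ 0.4287 -0.0556  0.0183] min [ 0.425 -0.08   0.008] max [ 0.432 -0.031  0.029]
blob n 156 mid [ 0.5065 -0.0769  0.0134] min [ 0.491 -0.094  0.007] max [ 0.522 -0.06   0.02 ]
blob n 157 mid [ 0.6457 -0.1018  0.0132] min [ 0.63  -0.12   0.007] max [ 0.661 -0.084  0.019]
blob n 171 mid [ 0.5728 -0.1158  0.0132] min [ 0.557 -0.133  0.007] max [ 0.589 -0.098  0.019]
blob n 566 mid [ 0.4269 -0.1856  0.0345] min [ 0.409 -0.205  0.007] max [ 0.445 -0.166  0.062]
blob n 582 mid [0.4932 0.2341 0.0196] min [0.401 0.161 0.01 ] max [0.585 0.307 0.029]
floor ((0.4937903881072998, 0.2310667186975479), (0.1318899393081665, 0.16883160173892975), 88.36701965332031)
corners [[0.40799999237060547, 0.1679999977350235], [0.5759999752044678, 0.16300000250339508], [0.5799999833106995, 0.29499998688697815], [0.41100001335144043, 0.29899999499320984]]
[[-0.893 -0.001  0.451]
 [-0.451  0.001 -0.893]
 [-0.    -1.    -0.001]]
```

View pics/crop1.png

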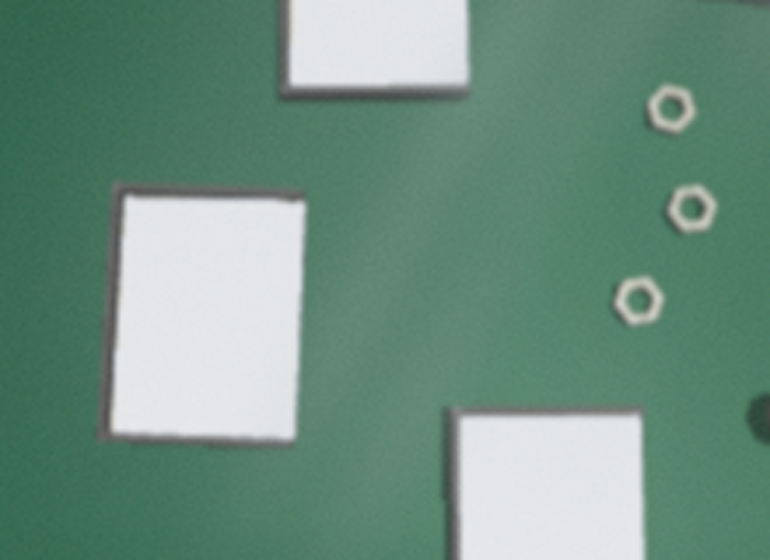

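The crop confirms it: the tray at top-view (259,271) has dark walls left, above and below, and its mouth faces right towards the nuts. Its centre is about (0.494, 0.232), with the mouth at y ≈ 0.167. I'll push one nut at a time with the jaws about 20 mm apart, so the nut sits against both fingers.

```bash
cat >> h.py <<'E'
from scipy.spatial.transform import Rotation as Rot
def plan(x,y,z,phi):
    from workcell import manip
    o=manip.get_obs();M=Rot.from_quat(o['ee_rot']).as_matrix()
    cur=np.degrees(np.arctan2(M[1,2],M[0,2]))
    print('t',round(o['clock'],2),'pos',np.round(o['position'],4),'phi',cur.round(1),'F',np.round(o['ft_force'],1),'w',np.round(o['grip_width'],3))
    print('offset',(M.T@(np.array([x,y,z])-o['position'])).round(4),'yaw',round(cur-phi,1))
E
python3 -c "
from h import *
plan(.515,-.117,.12,9.3)"
```

```text
t 0.8 pos [ 0.2819 -0.5579  0.2114] phi -63.2 F [-0.2  0.  -0.6] w 1.003
offset [-0.4069  0.0913 -0.2884] yaw -72.5
```

>>> move_arm(
  increments=[
    {"offset": [-0.04, 0.0, -0.03], "yaw": -7, "jaw": 195},
    {"offset": [-0.07, 0.01, -0.05], "yaw": -14, "jaw": 195},
    {"offset": [-0.1, 0.02, -0.07], "yaw": -21, "jaw": 195},
    {"offset": [-0.13, 0.03, -0.09], "yaw": -28, "jaw": 195},
    {"offset": [-0.16, 0.04, -0.11], "yaw": -35, "jaw": 195},
    {"offset": [-0.19, 0.05, -0.135], "yaw": -42, "jaw": 195},
    {"offset": [-0.22, 0.05, -0.16], "yaw": -49, "jaw": 195},
    {"offset": [-0.25, 0.06, -0.18], "yaw": -56, "jaw": 195},
    {"offset": [-0.28, 0.07, -0.2], "yaw": -63, "jaw": 195},
    {"offset": [-0.31, 0.07, -0.22], "yaw": -70, "jaw": 195},
  ],
)

```text
clock: 1.63
position: [0.459, -0.2198, 0.1399]
ee_rot: [0.53, -0.468, 0.467, -0.53]
ft_force: [-0.1, -0.8, -0.1]
grip_width: 0.235
```

```bash
python3 -c "
from h import *
plan(.515,-.117,.06,9.3)"
```

```text
t 1.63 pos [ 0.459  -0.2198  0.1399] phi 7.1 F [-0.1 -0.8 -0.1] w 0.235
offset [-0.095   0.0799  0.0685] yaw -2.2
```

>>> move_arm(
  increments=[
    {"offset": [-0.03, 0.02, 0.025], "yaw": -2.2, "jaw": 195},
    {"offset": [-0.06, 0.035, 0.045], "yaw": -2.2, "jaw": 195},
    {"offset": [-0.095, 0.055, 0.0685], "yaw": -2.2, "jaw": 195},
    {"offset": [-0.095, 0.085, 0.0685], "yaw": -2.2, "jaw": 195},
    {"offset": [-0.095, 0.105, 0.0685], "yaw": -2.2, "jaw": 195},
    {"offset": [-0.095, 0.116, 0.0685], "yaw": -2.2, "jaw": 195},
    {"offset": [-0.095, 0.116, 0.0685], "yaw": -2.2, "jaw": 195},
  ],
)

```text
clock: 2.22
position: [0.5134, -0.1169, 0.0218]
ee_rot: [0.54, -0.459, 0.456, -0.538]
ft_force: [0.8, -0.7, 0.5]
grip_width: 0.236
```

```bash
python3 - <<'E'
from h import *
from workcell import manip
plan(.515,-.117,.021,9.3)
p=manip.camera('side');cv2.imwrite('pics/c2.png',cv2.resize(p['pixels'][230:400,220:420,::-1],None,fx=3.5,fy=3.5,interpolation=2))
W=cloud(p);m=(p['depth']>0)&(abs(W[...,0]-.515)<.05)&(abs(W[...,1]+.12)<.035)&(W[...,2]>.006)&(W[...,2]<.04)
P=W[m];print(P.min(0),P.max(0))
E
```

```text
t 2.22 pos [ 0.5134 -0.1169  0.0218] phi 9.3 F [ 0.8 -0.7  0.5] w 0.236
offset [0.0003 0.0007 0.0016] yaw 0.0
[ 0.49260484 -0.13011435  0.00663471] [ 0.56446089 -0.08563801  0.01912483]
```

View pics/c2.png

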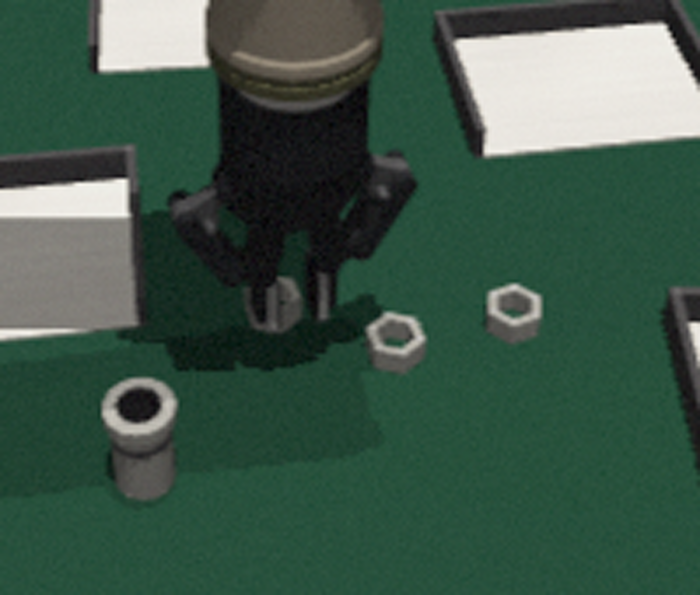

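The fingers are just above the bench behind the first nut, which lies centred ahead of the gap. Pushing it now.

>>> move_arm(
  increments=[
    {"offset": [-0.01, 0, 0], "yaw": 0, "jaw": 195},
    {"offset": [-0.025, 0, 0], "yaw": 0, "jaw": 195},
    {"offset": [-0.045, 0, 0], "yaw": 0, "jaw": 195},
    {"offset": [-0.065, 0, -0.001], "yaw": 0, "jaw": 195},
    {"offset": [-0.085, 0, -0.001], "yaw": 0, "jaw": 195},
    {"offset": [-0.105, 0, -0.001], "yaw": 0, "jaw": 195},
    {"offset": [-0.125, 0, -0.002], "yaw": 0, "jaw": 195},
    {"offset": [-0.145, 0, -0.002], "yaw": 0, "jaw": 195},
    {"offset": [-0.165, 0, -0.002], "yaw": 0, "jaw": 195},
    {"offset": [-0.18, 0, -0.002], "yaw": 0, "jaw": 195},
  ],
)

```text
clock: 3.1
position: [0.4839, 0.0619, 0.0256]
ee_rot: [-0.539, 0.458, -0.457, 0.539]
ft_force: [0.6, 1.1, 0.7]
grip_width: 0.238
```

```bash
python3 - <<'E'
from h import *
from workcell import manip
plan(.452,.229,.021,9.3)
p=manip.camera('side');cv2.imwrite('pics/c3.png',cv2.resize(p['pixels'][200:360,200:400,::-1],None,fx=3.5,fy=3.5,interpolation=2))
E
```

```text
t 3.1 pos [0.4839 0.0619 0.0256] phi 9.3 F [0.6 1.1 0.7] w 0.238
offset [-0.1701  0.0047 -0.0044] yaw 0.0
```

View pics/c3.png

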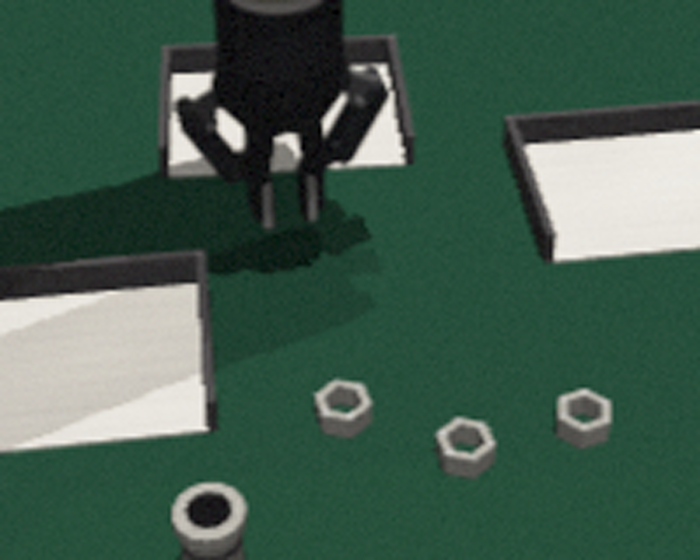

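The push missed. The nut is still at its start (side view ≈ (299,316)), so the tips passed over it. I'll measure the real tip height.

```bash
python3 - <<'E'
from h import *
from workcell import manip
o=manip.get_obs();print(o['position'])
for n in('side','top'):
    p=manip.camera(n);W=cloud(p);x,y,z=o['position']
    m=(p['depth']>0)&(abs(W[...,0]-x)<.05)&(abs(W[...,1]-y)<.03)&(W[...,2]>.004)&(W[...,2]<.07)
    P=W[m];print(n,len(P))
    for a in np.arange(.004,.05,.003):
        q=P[(P[:,2]>=a)&(P[:,2]<a+.003)]
        if len(q):print(a.round(3),len(q),q.min(0).round(3),q.max(0).round(3))
    if n=='top': print('nuts');blobs(W,.007,.03,(.46,.70,-.16,-.03),p['depth']>0)
E
```

```text
[0.48350501 0.06476568 0.02571071]
side 112
0.004 6 [0.435 0.044 0.004] [0.504 0.094 0.005]
0.046 3 [0.494 0.057 0.047] [0.5   0.067 0.048]
0.049 13 [0.468 0.051 0.049] [0.503 0.074 0.052]
top 0
nuts
blob n 82 mid [ 0.6479 -0.0985  0.0132] min [ 0.632 -0.114  0.007] max [ 0.664 -0.083  0.019]
blob n 87 mid [ 0.5748 -0.1137  0.0138] min [ 0.559 -0.13   0.007] max [ 0.591 -0.097  0.02 ]
blob n 76 mid [ 0.5089 -0.0739  0.0144] min [ 0.494 -0.089  0.007] max [ 0.524 -0.059  0.021]
```

```bash
python3 - <<'E'
from h import *
p=np.load('side0.npz');K,R,t=p['intrinsics'],p['R'],p['t'];c=-R.T@t
for cu,cv in((265,227),(310,222)):
    r=R.T@np.linalg.inv(K)@[200+cu/3.5,200+cv/3.5,1]
    for y in(.054,.065):print(y,(c+r*(y-c[1])/r[1]).round(3))
E
```

```text
0.054 [0.471 0.054 0.042]
0.065 [0.472 0.065 0.033]
0.054 [0.5   0.054 0.044]
0.065 [0.501 0.065 0.035]
```

The tips are about 35–40 mm above the bench, higher than the TCP reading implies. I'll lower carefully here over open bench, watching the force.

>>> move_arm(
  increments=[
    {"offset": [0, 0.005, 0], "yaw": 0, "jaw": 195},
    {"offset": [0, 0.01, 0], "yaw": 0, "jaw": 195},
    {"offset": [0, 0.01, 0], "yaw": 0, "jaw": 195},
  ],
)

```text
clock: 3.5
position: [0.4837, 0.0599, 0.0145]
ee_rot: [0.539, -0.458, 0.457, -0.539]
ft_force: [-1.5, 0.6, -0.3]
grip_width: 0.241
```

```bash
python3 - <<'E'
from h import *
from workcell import manip
plan(.484,.065,.012,9.3)
a=manip.camera('side')['pixels'][200:300,210:370,::-1]
b=manip.camera('wrist');np.savez('w.npz',**b);b=b['pixels'][:,:,::-1]
cv2.imwrite('pics/c4.png',np.vstack([cv2.resize(a,(480,300),interpolation=2),cv2.resize(b,(480,300*6//5-60))]))
E
```

```text
t 3.5 pos [0.4837 0.0599 0.0145] phi 9.3 F [-1.5  0.6 -0.3] w 0.241
offset [-0.005   0.0025  0.0011] yaw 0.0
```

View pics/c4.png

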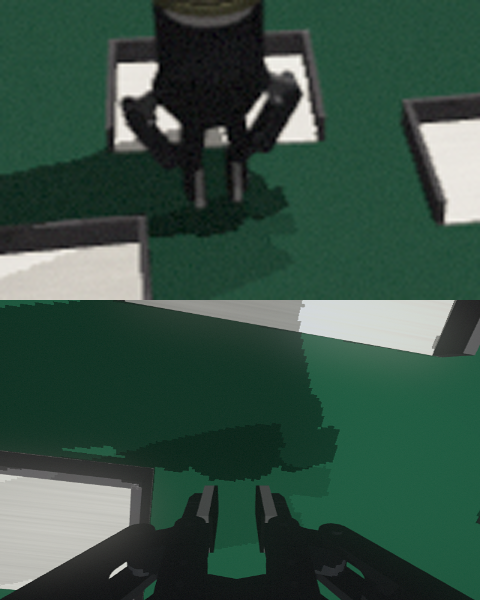

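Still well clear, with no contact. I'll lower in smaller steps.

>>> move_arm(
  increments=[
    {"offset": [0, 0.004, 0], "yaw": 0, "jaw": 195},
    {"offset": [0, 0.008, 0], "yaw": 0, "jaw": 195},
    {"offset": [0, 0.008, 0], "yaw": 0, "jaw": 195},
  ],
)

```text
clock: 3.85
position: [0.4833, 0.06, 0.006]
ee_rot: [0.539, -0.459, 0.457, -0.538]
ft_force: [-1.7, 0.7, 0.6]
grip_width: 0.234
```

```bash
python3 - <<'E'
from h import *
from workcell import manip
plan(.484,.065,.004,9.3)
p=manip.camera('side');a=p['pixels'][200:300,210:370]
cv2.imwrite('t.png',a[:,:,::-1])
g=a.astype(int)
# grey (non-green) tip pixels: r>=g
m=(g[...,0]>g[...,1]-6)&(g[...,0]>60)
for r in range(45,85):print(200+r,[210+c for c in np.where(m[r,50:90])[0]+50])
E
```

```text
t 3.85 pos [0.4833 0.06   0.006 ] phi 9.3 F [-1.7  0.7  0.6] w 0.234
offset [-0.0049  0.002   0.0015] yaw 0.0
245 [np.int64(262), np.int64(263), np.int64(264), np.int64(265), np.int64(266), np.int64(267), np.int64(268), np.int64(269), np.int64(282), np.int64(283), np.int64(284), np.int64(292), np.int64(293)]
246 [np.int64(263), np.int64(264), np.int64(265), np.int64(266), np.int64(267), np.int64(268), np.int64(269), np.int64(279), np.int64(280), np.int64(281), np.int64(282), np.int64(283), np.int64(284), np.int64(285), np.int64(292)]
247 [np.int64(264), np.int64(265), np.int64(266), np.int64(267), np.int64(268), np.int64(269), np.int64(278), np.int64(279), np.int64(280), np.int64(281), np.int64(282), np.int64(283), np.int64(284), np.int64(285)]
248 [np.int64(265), np.int64(266), np.int64(267), np.int64(268), np.int64(269), np.int64(278), np.int64(279), np.int64(280), np.int64(281), np.int64(282), np.int64(283), np.int64(284)]
249 [np.int64(266), np.int64(267)]
250 []
251 []
252 []
253 []
254 []
255 []
256 []
257 []
258 [np.int64(288)]
259 [np.int64(288)]
260 [np.int64(276), np.int64(288), np.int64(289)]
261 [np.int64(276), np.int64(288), np.int64(289)]
262 [np.int64(276), np.int64(288), np.int64(289)]
263 [np.int64(275), np.int64(276), np.int64(289)]
264 [np.int64(276), np.int64(288), np.int64(289)]
265 [np.int64(276), np.int64(288), np.int64(289)]
266 [np.int64(275), np.int64(276), np.int64(288), np.int64(289)]
267 [np.int64(275), np.int64(276), np.int64(288), np.int64(289)]
268 [np.int64(276), np.int64(288), np.int64(289)]
269 [np.int64(275), np.int64(276), np.int64(288), np.int64(289)]
270 [np.int64(276), np.int64(277)]
271 [np.int64(276), np.int64(277)]
272 []
273 []
274 []
275 []
276 []
277 []
278 []
279 []
280 []
281 []
282 []
283 []
284 []
```

The tips still project about 9 px (≈ 25 mm) above the bench, so the reported z is offset. Going on down.

>>> move_arm(
  increments=[
    {"offset": [0, 0.005, 0], "yaw": 0, "jaw": 195},
    {"offset": [0, 0.01, 0], "yaw": 0, "jaw": 195},
    {"offset": [0, 0.01, 0], "yaw": 0, "jaw": 195},
  ],
)

```text
clock: 4.15
position: [0.4827, 0.0601, -0.0048]
ee_rot: [0.54, -0.459, 0.457, -0.538]
ft_force: [-0.7, 0.2, -0.8]
grip_width: 0.232
```

```bash
cat >> h.py <<'E'
def tips(r0=250,r1=300,c0=260,c1=310):
    from workcell import manip
    p=manip.camera('side');K,R,t=p['intrinsics'],p['R'],p['t']
    o=manip.get_obs();print('z',o['position'].round(4),'F',np.round(o['ft_force'],1))
    g=p['pixels'].astype(int);m=(g[...,0]>g[...,1]-6)&(g[...,0]>60)
    rows=[(r,(np.where(m[r,c0:c1])[0]+c0).tolist()) for r in range(r0,r1)]
    print([x for x in rows if x[1]][-6:])
    for z in(0,.01,.02):
        c=R@[o['position'][0]-.012,o['position'][1]-.011,z]+t;q=K@c;print('bench pt',z,(q/q[2])[:2].round(1))
E
python3 -c "
from h import *
tips()"
```

```text
z [ 0.4829  0.0601 -0.0043] F [-0.6  0.3 -0.5]
[(270, [275, 276, 288, 289]), (271, [275, 276, 288, 289]), (272, [275, 276, 288, 289]), (273, [276, 277]), (274, [276, 277]), (299, [260])]
bench pt 0 [276.4 280.4]
bench pt 0.01 [276.2 277.1]
bench pt 0.02 [276.  273.8]
```

>>> move_arm(
  increments=[
    {"offset": [0, 0.004, 0], "yaw": 0, "jaw": 195},
    {"offset": [0, 0.008, 0], "yaw": 0, "jaw": 195},
    {"offset": [0, 0.008, 0], "yaw": 0, "jaw": 195},
  ],
)

```text
clock: 4.45
position: [0.4823, 0.0601, -0.0132]
ee_rot: [0.54, -0.459, 0.456, -0.538]
ft_force: [0.0, -0.2, 0.3]
grip_width: 0.237
```

```bash
python3 -c "
from h import *
tips()"
```

```text
z [ 0.4825  0.0601 -0.0128] F [0.3 0.6 0.7]
[(272, [276, 288, 289]), (273, [275, 276, 288, 289]), (274, [275, 276, 277, 288, 289]), (275, [275, 276, 277, 288, 289]), (276, [275, 276, 277]), (277, [276, 277])]
bench pt 0 [276.2 280.4]
bench pt 0.01 [276.  277.1]
bench pt 0.02 [275.8 273.8]
```

>>> move_arm(
  increments=[
    {"offset": [0, 0.003, 0], "yaw": 0, "jaw": 195},
    {"offset": [0, 0.005, 0], "yaw": 0, "jaw": 195},
    {"offset": [0, 0.005, 0], "yaw": 0, "jaw": 195},
  ],
)

```text
clock: 4.75
position: [0.4822, 0.0601, -0.0182]
ee_rot: [0.54, -0.459, 0.456, -0.538]
ft_force: [0.2, -0.3, 0.2]
grip_width: 0.234
```

```bash
python3 -c "
from h import *
tips()
from workcell import manip
p=manip.camera('top');cv2.imwrite('pics/c5.png',cv2.resize(p['pixels'][180:340,220:420,::-1],None,fx=3.5,fy=3.5,interpolation=2))"
```

```text
z [ 0.4823  0.0601 -0.018 ] F [ 0.2  0.4 -0. ]
[(274, [276, 288, 289]), (275, [276, 288, 289]), (276, [275, 276, 288, 289]), (277, [275, 276, 277]), (278, [275, 276, 277]), (279, [276])]
bench pt 0 [276.1 280.4]
bench pt 0.01 [275.9 277.1]
bench pt 0.02 [275.7 273.8]
```

View pics/c5.png

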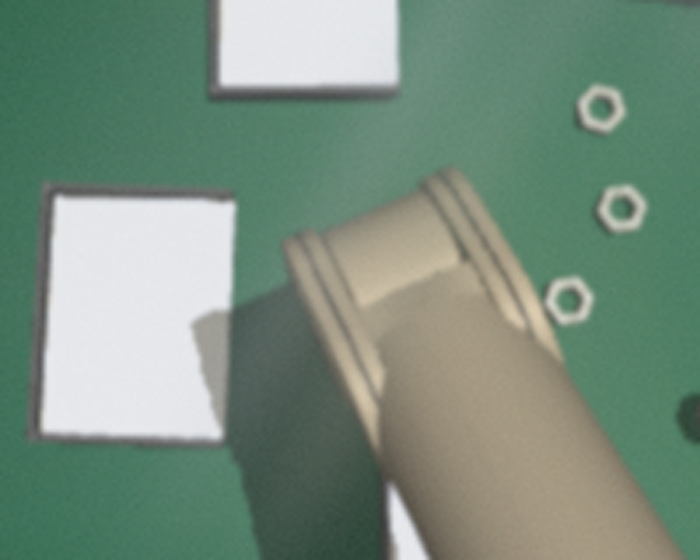

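The nuts are untouched. Tip height is about reported z + 0.022, so z = −0.018 is a good pushing height. Returning behind nut A, lifted.

>>> move_arm(
  increments=[
    {"offset": [0, -0.025, 0], "yaw": 0, "jaw": 195},
    {"offset": [0.02, -0.045, 0], "yaw": 0, "jaw": 195},
    {"offset": [0.055, -0.045, 0.001], "yaw": 0, "jaw": 195},
    {"offset": [0.09, -0.045, 0.002], "yaw": 0, "jaw": 195},
    {"offset": [0.125, -0.045, 0.003], "yaw": 0, "jaw": 195},
    {"offset": [0.155, -0.045, 0.004], "yaw": 0, "jaw": 195},
    {"offset": [0.18, -0.045, 0.004], "yaw": 0, "jaw": 195},
    {"offset": [0.183, -0.035, 0.004], "yaw": 0, "jaw": 195},
    {"offset": [0.183, -0.015, 0.004], "yaw": 0, "jaw": 195},
    {"offset": [0.183, -0.015, 0.004], "yaw": 0, "jaw": 195},
  ],
)

```text
clock: 5.68
position: [0.5141, -0.1198, -0.0059]
ee_rot: [0.54, -0.461, 0.455, -0.537]
ft_force: [-1.5, -0.3, -0.8]
grip_width: 0.238
```

```bash
python3 -c "
from h import *
plan(.515,-.118,-.018,9.3)"
```

```text
t 5.68 pos [ 0.5141 -0.1198 -0.0059] phi 9.3 F [-1.5 -0.3 -0.8] w 0.238
offset [-0.0015  0.0121  0.0013] yaw -0.0
```

>>> move_arm(
  increments=[
    {"offset": [0, 0.004, 0.001], "yaw": 0, "jaw": 195},
    {"offset": [0, 0.008, 0.001], "yaw": 0, "jaw": 195},
    {"offset": [0, 0.011, 0.001], "yaw": 0, "jaw": 195},
    {"offset": [0, 0.011, 0.001], "yaw": 0, "jaw": 195},
  ],
)

```text
clock: 6.02
position: [0.5148, -0.1192, -0.0171]
ee_rot: [0.54, -0.461, 0.455, -0.537]
ft_force: [-0.1, 0.4, 1.0]
grip_width: 0.238
```

```bash
python3 -c "
from h import *
tips(300,350,285,330)"
```

```text
z [ 0.5151 -0.1192 -0.0168] F [0.4 1.3 0.4]
[(332, [298, 299, 312, 313, 327, 328, 329]), (333, [298, 299, 312, 313, 327, 328, 329]), (334, [298, 299, 312, 313, 327, 328, 329]), (335, [298, 299]), (336, [298, 299, 300]), (337, [298, 299, 300])]
bench pt 0 [298.4 339.3]
bench pt 0.01 [298.3 335.9]
bench pt 0.02 [298.3 332.5]
```

>>> move_arm(
  increments=[
    {"offset": [-0.01, 0, 0], "yaw": 0, "jaw": 195},
    {"offset": [-0.025, 0, 0], "yaw": 0, "jaw": 195},
    {"offset": [-0.04, 0, 0], "yaw": 0, "jaw": 195},
    {"offset": [-0.055, 0.001, 0], "yaw": 0, "jaw": 195},
    {"offset": [-0.065, 0.001, -0.001], "yaw": 0, "jaw": 195},
    {"offset": [-0.07, 0.001, -0.001], "yaw": 0, "jaw": 195},
  ],
)

```text
clock: 6.57
position: [0.5025, -0.0483, -0.0172]
ee_rot: [0.541, -0.46, 0.454, -0.538]
ft_force: [0.4, -2.1, -0.3]
grip_width: 0.238
```

```bash
python3 - <<'E'
from h import *
from workcell import manip
plan(.452,.229,-.018,9.3)
p=manip.camera('side');cv2.imwrite('pics/c6.png',cv2.resize(p['pixels'][230:390,220:420,::-1],None,fx=3.5,fy=3.5,interpolation=2))
W=cloud(p);blobs(W,.008,.03,(.46,.70,-.16,.05),p['depth']>0)
E
```

```text
t 6.57 pos [ 0.5025 -0.0483 -0.0172] phi 9.4 F [ 0.4 -2.1 -0.3] w 0.238
offset [-0.2818  0.0018 -0.0043] yaw 0.1
blob n 22 mid [0.6566 0.0469 0.0187] min [0.654 0.044 0.01 ] max [0.659 0.05  0.027]
blob n 174 mid [ 0.5023 -0.0388  0.0188] min [ 0.479 -0.064  0.008] max [ 0.526 -0.014  0.029]
blob n 149 mid [ 0.6459 -0.1014  0.0135] min [ 0.63  -0.119  0.008] max [ 0.662 -0.084  0.019]
blob n 159 mid [ 0.5731 -0.1161  0.0136] min [ 0.557 -0.133  0.008] max [ 0.589 -0.099  0.019]
```

View pics/c6.png

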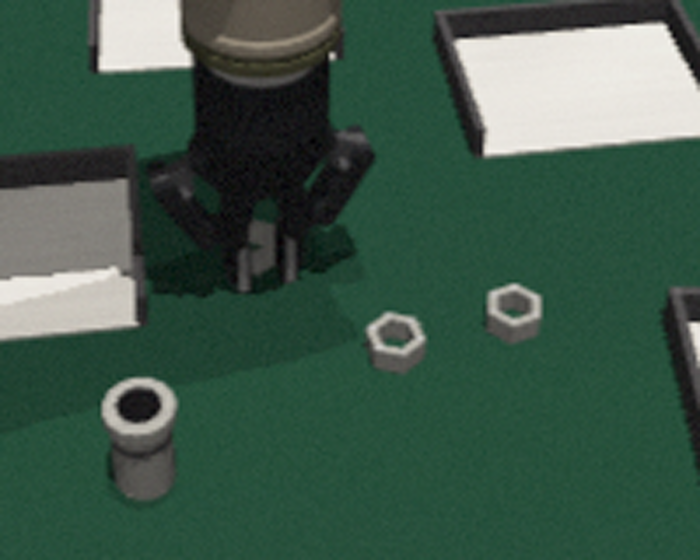

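Nut A is now cradled against both fingers. Pushing it on into the tray.

>>> move_arm(
  increments=[
    {"offset": [-0.01, 0, 0], "yaw": 0, "jaw": 195},
    {"offset": [-0.022, 0, 0], "yaw": 0, "jaw": 195},
    {"offset": [-0.037, 0, 0], "yaw": 0, "jaw": 195},
    {"offset": [-0.053, 0.001, -0.001], "yaw": 0, "jaw": 195},
    {"offset": [-0.07, 0.001, -0.001], "yaw": 0, "jaw": 195},
    {"offset": [-0.087, 0.001, -0.001], "yaw": 0, "jaw": 195},
    {"offset": [-0.104, 0.001, -0.001], "yaw": 0, "jaw": 195},
    {"offset": [-0.12, 0.002, -0.002], "yaw": 0, "jaw": 195},
    {"offset": [-0.132, 0.002, -0.002], "yaw": 0, "jaw": 195},
    {"offset": [-0.14, 0.002, -0.002], "yaw": 0, "jaw": 195},
  ],
)

```text
clock: 7.45
position: [0.477, 0.0916, -0.0186]
ee_rot: [0.541, -0.46, 0.454, -0.539]
ft_force: [-0.0, -0.6, 0.2]
grip_width: 0.239
```

```bash
python3 - <<'E'
from h import *
from workcell import manip
plan(.452,.229,-.018,9.3)
p=manip.camera('side')
W=cloud(p);blobs(W,.008,.03,(.44,.57,.05,.2),p['depth']>0)
E
```

```text
t 7.45 pos [ 0.477   0.0916 -0.0186] phi 9.5 F [-0.  -0.6  0.2] w 0.239
offset [-0.1396 -0.     -0.0019] yaw 0.2
blob n 156 mid [0.4781 0.1028 0.019 ] min [0.454 0.075 0.008] max [0.502 0.131 0.03 ]
```

>>> move_arm(
  increments=[
    {"offset": [-0.01, 0, 0], "yaw": 0, "jaw": 195},
    {"offset": [-0.022, 0, 0], "yaw": 0, "jaw": 195},
    {"offset": [-0.037, 0, 0], "yaw": 0, "jaw": 195},
    {"offset": [-0.053, 0, -0.001], "yaw": 0, "jaw": 195},
    {"offset": [-0.07, 0, -0.001], "yaw": 0, "jaw": 195},
    {"offset": [-0.087, 0, -0.001], "yaw": 0, "jaw": 195},
    {"offset": [-0.104, 0, -0.001], "yaw": 0, "jaw": 195},
    {"offset": [-0.12, 0, -0.002], "yaw": 0, "jaw": 195},
    {"offset": [-0.132, 0, -0.002], "yaw": 0, "jaw": 195},
    {"offset": [-0.14, 0, -0.002], "yaw": 0, "jaw": 195},
  ],
)

```text
clock: 8.33
position: [0.4514, 0.2314, -0.0178]
ee_rot: [0.541, -0.459, 0.453, -0.539]
ft_force: [0.9, -0.3, -0.4]
grip_width: 0.237
```

```bash
python3 - <<'E'
from h import *
# B: from nut (.574,-.1145) to (.495,.24)
d=np.array([-.079,.3545]);d/=np.linalg.norm(d);phi=np.degrees(np.arctan2(-d[0],d[1]))
s=np.array([.574,-.1145])-.044*d;print(s,phi)
plan(s[0],s[1],.03,phi)
E
```

```text
[ 0.58357059 -0.15744652] 12.563029463787757
t 8.33 pos [ 0.4514  0.2314 -0.0178] phi 9.6 F [ 0.9 -0.3 -0.4] w 0.237
offset [ 0.4053 -0.0503  0.0649] yaw -2.9
```

>>> move_arm(
  increments=[
    {"offset": [0.005, -0.03, 0], "yaw": 0, "jaw": 195},
    {"offset": [0.02, -0.06, 0.0], "yaw": 0, "jaw": 195},
    {"offset": [0.055, -0.065, 0.01], "yaw": -1, "jaw": 195},
    {"offset": [0.095, -0.065, 0.02], "yaw": -2, "jaw": 195},
    {"offset": [0.135, -0.065, 0.025], "yaw": -3, "jaw": 195},
    {"offset": [0.175, -0.065, 0.03], "yaw": -3, "jaw": 195},
    {"offset": [0.215, -0.065, 0.04], "yaw": -3, "jaw": 195},
    {"offset": [0.255, -0.065, 0.045], "yaw": -3, "jaw": 195},
    {"offset": [0.295, -0.065, 0.05], "yaw": -3, "jaw": 195},
    {"offset": [0.33, -0.065, 0.055], "yaw": -3, "jaw": 195},
  ],
)

```text
clock: 9.17
position: [0.5614, -0.0888, 0.0451]
ee_rot: [0.553, -0.445, 0.44, -0.55]
ft_force: [0.7, 0.0, -0.6]
grip_width: 0.235
```

```bash
python3 - <<'E'
from h import *
from workcell import manip
plan(.5836,-.1575,-.017,12.6)
p=manip.camera('side');W=cloud(p);blobs(W,.008,.03,(.415,.57,.17,.29),p['depth']>0)
E
```

```text
t 9.17 pos [ 0.5614 -0.0888  0.0451] phi 12.5 F [ 0.7  0.  -0.6] w 0.235
offset [0.0721 0.0618 0.0073] yaw -0.1
blob n 88 mid [0.4455 0.2522 0.0134] min [0.431 0.235 0.008] max [0.46  0.269 0.019]
```

Nut A is inside the tray at (0.446, 0.252). Now behind nut B.

>>> move_arm(
  increments=[
    {"offset": [0.035, 0, 0.004], "yaw": 0, "jaw": 195},
    {"offset": [0.065, 0, 0.007], "yaw": 0, "jaw": 195},
    {"offset": [0.073, 0.005, 0.007], "yaw": 0, "jaw": 195},
    {"offset": [0.073, 0.025, 0.007], "yaw": 0, "jaw": 195},
    {"offset": [0.072, 0.045, 0.007], "yaw": 0, "jaw": 195},
    {"offset": [0.072, 0.057, 0.007], "yaw": 0, "jaw": 195},
    {"offset": [0.072, 0.061, 0.007], "yaw": 0, "jaw": 195},
    {"offset": [0.072, 0.061, 0.007], "yaw": 0, "jaw": 195},
  ],
)

```text
clock: 9.88
position: [0.5833, -0.1658, -0.0171]
ee_rot: [0.552, -0.447, 0.442, -0.548]
ft_force: [0.1, 0.8, -0.8]
grip_width: 0.237
```

```bash
python3 - <<'E'
from h import *
from workcell import manip
plan(.5005,.216,-.017,12.6)
p=manip.camera('side');W=cloud(p);blobs(W,.008,.03,(.46,.70,-.19,-.05),p['depth']>0)
E
```

```text
t 9.88 pos [ 0.5833 -0.1658 -0.0171] phi 12.1 F [ 0.1  0.8 -0.8] w 0.237
offset [-0.3907  0.0006 -0.0012] yaw -0.5
blob n 37 mid [ 0.5628 -0.1173  0.0131] min [ 0.557 -0.129  0.008] max [ 0.568 -0.105  0.018]
blob n 79 mid [ 0.5998 -0.1647  0.019 ] min [ 0.591 -0.177  0.008] max [ 0.608 -0.153  0.03 ]
blob n 67 mid [ 0.5676 -0.1744  0.0191] min [ 0.56  -0.181  0.008] max [ 0.576 -0.167  0.03 ]
```

Nut B hasn't moved. Its push needs 0.39 m, split into three calls.

>>> move_arm(
  increments=[
    {"offset": [-0.01, 0, 0], "yaw": 0, "jaw": 195},
    {"offset": [-0.022, 0, 0], "yaw": 0, "jaw": 195},
    {"offset": [-0.037, 0, 0], "yaw": -0.5, "jaw": 195},
    {"offset": [-0.053, 0, 0], "yaw": -0.5, "jaw": 195},
    {"offset": [-0.07, 0, 0], "yaw": -0.5, "jaw": 195},
    {"offset": [-0.087, 0, 0], "yaw": -0.5, "jaw": 195},
    {"offset": [-0.104, 0, -0.001], "yaw": -0.5, "jaw": 195},
    {"offset": [-0.12, 0, -0.001], "yaw": -0.5, "jaw": 195},
    {"offset": [-0.132, 0, -0.001], "yaw": -0.5, "jaw": 195},
    {"offset": [-0.14, 0, -0.001], "yaw": -0.5, "jaw": 195},
  ],
)

```text
clock: 10.77
position: [0.5535, -0.0265, -0.0153]
ee_rot: [0.554, -0.443, 0.44, -0.551]
ft_force: [-0.3, 1.0, -0.1]
grip_width: 0.237
```

```bash
python3 - <<'E'
from h import *
from workcell import manip
plan(.5005,.216,-.017,12.6)
p=manip.camera('side');W=cloud(p);blobs(W,.008,.03,(.46,.70,-.19,.04),p['depth']>0)
E
```

```text
t 10.77 pos [ 0.5535 -0.0265 -0.0153] phi 12.7 F [-0.3  1.  -0.1] w 0.237
offset [-0.2482  0.0019  0.0017] yaw 0.1
blob n 163 mid [ 0.5543 -0.0197  0.019 ] min [ 0.53  -0.043  0.008] max [0.578 0.004 0.03 ]
blob n 148 mid [ 0.6457 -0.1019  0.014 ] min [ 0.63  -0.119  0.009] max [ 0.661 -0.085  0.02 ]
```

>>> move_arm(
  increments=[
    {"offset": [-0.01, 0, 0], "yaw": 0, "jaw": 195},
    {"offset": [-0.022, 0, 0], "yaw": 0, "jaw": 195},
    {"offset": [-0.037, 0.001, 0], "yaw": 0, "jaw": 195},
    {"offset": [-0.053, 0.001, 0], "yaw": 0, "jaw": 195},
    {"offset": [-0.07, 0.001, 0], "yaw": 0, "jaw": 195},
    {"offset": [-0.087, 0.001, 0.001], "yaw": 0, "jaw": 195},
    {"offset": [-0.102, 0.002, 0.001], "yaw": 0, "jaw": 195},
    {"offset": [-0.115, 0.002, 0.001], "yaw": 0, "jaw": 195},
    {"offset": [-0.123, 0.002, 0.001], "yaw": 0, "jaw": 195},
    {"offset": [-0.128, 0.002, 0.001], "yaw": 0, "jaw": 195},
  ],
)

```text
clock: 11.65
position: [0.5256, 0.101, -0.0171]
ee_rot: [0.554, -0.443, 0.439, -0.551]
ft_force: [0.9, -0.1, -0.0]
grip_width: 0.234
```

```bash
python3 - <<'E'
from h import *
from workcell import manip
plan(.5005,.216,-.017,12.6)
p=manip.camera('side');W=cloud(p);blobs(W,.008,.03,(.42,.58,.05,.28),p['depth']>0)
E
```

```text
t 11.65 pos [ 0.5256  0.101  -0.0171] phi 12.9 F [ 0.9 -0.1 -0. ] w 0.234
offset [-1.177e-01  1.000e-04  1.100e-03] yaw 0.3
blob n 87 mid [0.4455 0.2552 0.0137] min [0.431 0.236 0.009] max [0.46  0.274 0.019]
blob n 150 mid [0.5265 0.1095 0.0189] min [0.502 0.082 0.008] max [0.551 0.137 0.03 ]
blob n 21 mid [0.4245 0.054  0.0186] min [0.42  0.051 0.01 ] max [0.429 0.057 0.027]
```

>>> move_arm(
  increments=[
    {"offset": [-0.01, 0, 0], "yaw": 0, "jaw": 195},
    {"offset": [-0.022, 0, 0], "yaw": 0, "jaw": 195},
    {"offset": [-0.037, 0, 0], "yaw": 0, "jaw": 195},
    {"offset": [-0.053, 0, 0], "yaw": 0, "jaw": 195},
    {"offset": [-0.07, 0, 0.001], "yaw": 0, "jaw": 195},
    {"offset": [-0.085, 0, 0.001], "yaw": 0, "jaw": 195},
    {"offset": [-0.099, 0, 0.001], "yaw": 0, "jaw": 195},
    {"offset": [-0.109, 0, 0.001], "yaw": 0, "jaw": 195},
    {"offset": [-0.116, 0, 0.001], "yaw": 0, "jaw": 195},
  ],
)

```text
clock: 12.45
position: [0.5001, 0.2164, -0.0168]
ee_rot: [0.554, -0.443, 0.438, -0.552]
ft_force: [0.2, -0.7, -0.5]
grip_width: 0.238
```

```bash
python3 - <<'E'
from h import *
# C (.6465,-.1005) -> (.54,.22)
d=np.array([-.1065,.3205]);d/=np.linalg.norm(d);phi=np.degrees(np.arctan2(-d[0],d[1]))
s=np.array([.6465,-.1005])-.044*d;print(s,phi,'end',np.array([.54,.22])-.023*d)
plan(s[0],s[1],.045,phi)
E
```

```text
[ 0.66037493 -0.14225507] 18.381301104973414 end [0.5472528  0.19817348]
t 12.45 pos [ 0.5001  0.2164 -0.0168] phi 12.9 F [ 0.2 -0.7 -0.5] w 0.238
offset [ 0.3852 -0.0634  0.0755] yaw -5.4
```

>>> move_arm(
  increments=[
    {"offset": [0.005, -0.03, 0], "yaw": 0, "jaw": 195},
    {"offset": [0.02, -0.06, 0.0], "yaw": 0, "jaw": 195},
    {"offset": [0.055, -0.065, 0.01], "yaw": -1, "jaw": 195},
    {"offset": [0.095, -0.065, 0.02], "yaw": -2, "jaw": 195},
    {"offset": [0.135, -0.065, 0.025], "yaw": -3, "jaw": 195},
    {"offset": [0.175, -0.065, 0.035], "yaw": -4, "jaw": 195},
    {"offset": [0.215, -0.065, 0.045], "yaw": -5.4, "jaw": 195},
    {"offset": [0.255, -0.065, 0.05], "yaw": -5.4, "jaw": 195},
    {"offset": [0.295, -0.065, 0.06], "yaw": -5.4, "jaw": 195},
    {"offset": [0.33, -0.065, 0.065], "yaw": -5.4, "jaw": 195},
  ],
)

```text
clock: 13.28
position: [0.6387, -0.0942, 0.0468]
ee_rot: [0.574, -0.417, 0.412, -0.571]
ft_force: [0.6, 1.0, -0.0]
grip_width: 0.237
```

```bash
python3 - <<'E'
from h import *
from workcell import manip
plan(.6604,-.1423,-.017,18.4)
p=manip.camera('side');W=cloud(p);blobs(W,.008,.03,(.415,.57,.17,.29),p['depth']>0)
E
```

```text
t 13.28 pos [ 0.6387 -0.0942  0.0468] phi 18.2 F [ 0.6  1.  -0. ] w 0.237
offset [0.0527 0.0636 0.006 ] yaw -0.2
blob n 88 mid [0.4456 0.2517 0.0138] min [0.431 0.234 0.008] max [0.46  0.269 0.019]
blob n 94 mid [0.4933 0.2367 0.0139] min [0.478 0.22  0.008] max [0.509 0.253 0.02 ]
```

Nut B is inside at (0.493, 0.237). Now nut C.

>>> move_arm(
  increments=[
    {"offset": [0.03, 0, 0.003], "yaw": 0, "jaw": 195},
    {"offset": [0.052, 0, 0.006], "yaw": 0, "jaw": 195},
    {"offset": [0.055, 0.005, 0.006], "yaw": 0, "jaw": 195},
    {"offset": [0.055, 0.025, 0.006], "yaw": 0, "jaw": 195},
    {"offset": [0.055, 0.045, 0.006], "yaw": 0, "jaw": 195},
    {"offset": [0.054, 0.059, 0.006], "yaw": 0, "jaw": 195},
    {"offset": [0.054, 0.063, 0.006], "yaw": 0, "jaw": 195},
    {"offset": [0.054, 0.063, 0.006], "yaw": 0, "jaw": 195},
  ],
)

```text
clock: 14.0
position: [0.6607, -0.1524, -0.0176]
ee_rot: [0.574, -0.418, 0.415, -0.569]
ft_force: [0.4, -0.1, -0.0]
grip_width: 0.232
```

```bash
python3 - <<'E'
from h import *
from workcell import manip
plan(.547,.198,-.017,18.4)
p=manip.camera('side');W=cloud(p);blobs(W,.008,.03,(.56,.72,-.19,-.05),p['depth']>0)
E
```

```text
t 14.0 pos [ 0.6607 -0.1524 -0.0176] phi 17.8 F [ 0.4 -0.1 -0. ] w 0.232
offset [-0.3684 -0.0008 -0.0011] yaw -0.6
blob n 88 mid [ 0.6761 -0.1511  0.0191] min [ 0.667 -0.162  0.008] max [ 0.685 -0.14   0.03 ]
blob n 74 mid [ 0.6457 -0.1624  0.0191] min [ 0.637 -0.169  0.009] max [ 0.655 -0.156  0.03 ]
```

>>> move_arm(
  increments=[
    {"offset": [-0.01, 0, 0], "yaw": 0, "jaw": 195},
    {"offset": [-0.022, 0, 0], "yaw": -0.5, "jaw": 195},
    {"offset": [-0.037, 0, 0], "yaw": -0.5, "jaw": 195},
    {"offset": [-0.053, 0, 0], "yaw": -0.5, "jaw": 195},
    {"offset": [-0.07, 0, 0], "yaw": -0.5, "jaw": 195},
    {"offset": [-0.087, 0, 0], "yaw": -0.5, "jaw": 195},
    {"offset": [-0.104, 0, 0], "yaw": -0.5, "jaw": 195},
    {"offset": [-0.12, 0, 0], "yaw": -0.5, "jaw": 195},
    {"offset": [-0.132, 0, 0], "yaw": -0.5, "jaw": 195},
    {"offset": [-0.14, 0, 0], "yaw": -0.5, "jaw": 195},
  ],
)

```text
clock: 14.88
position: [0.6182, -0.0164, -0.0161]
ee_rot: [0.576, -0.415, 0.412, -0.571]
ft_force: [0.0, -0.6, 0.7]
grip_width: 0.235
```

```bash
python3 - <<'E'
from h import *
from workcell import manip
plan(.547,.198,-.017,18.4)
p=manip.camera('side');W=cloud(p);blobs(W,.008,.03,(.54,.70,-.19,.04),p['depth']>0)
E
```

```text
t 14.88 pos [ 0.6182 -0.0164 -0.0161] phi 18.4 F [ 0.  -0.6  0.7] w 0.235
offset [-0.2259  0.0006  0.0003] yaw 0.0
blob n 90 mid [ 0.6313 -0.0066  0.0191] min [ 0.62  -0.027  0.008] max [0.642 0.013 0.03 ]
blob n 63 mid [ 0.6034 -0.0186  0.0188] min [ 0.595 -0.035  0.008] max [ 0.612 -0.003  0.03 ]
```

>>> move_arm(
  increments=[
    {"offset": [-0.01, 0, 0], "yaw": 0, "jaw": 195},
    {"offset": [-0.022, 0, 0], "yaw": 0, "jaw": 195},
    {"offset": [-0.037, 0.001, 0], "yaw": 0, "jaw": 195},
    {"offset": [-0.053, 0.001, 0], "yaw": 0, "jaw": 195},
    {"offset": [-0.07, 0.001, 0], "yaw": 0, "jaw": 195},
    {"offset": [-0.087, 0.001, 0], "yaw": 0, "jaw": 195},
    {"offset": [-0.102, 0.001, 0], "yaw": 0, "jaw": 195},
    {"offset": [-0.113, 0.001, 0], "yaw": 0, "jaw": 195},
    {"offset": [-0.12, 0.001, 0], "yaw": 0, "jaw": 195},
  ],
)

```text
clock: 15.68
position: [0.5791, 0.1003, -0.0173]
ee_rot: [0.576, -0.414, 0.411, -0.572]
ft_force: [-0.3, 0.7, 0.2]
grip_width: 0.239
```

```bash
python3 - <<'E'
from h import *
from workcell import manip
plan(.547,.198,-.017,18.4)
p=manip.camera('side');W=cloud(p);blobs(W,.008,.03,(.42,.62,.05,.28),p['depth']>0)
E
```

```text
t 15.68 pos [ 0.5791  0.1003 -0.0173] phi 18.6 F [-0.3  0.7  0.2] w 0.239
offset [-0.1028 -0.0003  0.0006] yaw 0.2
blob n 84 mid [0.4455 0.2546 0.0134] min [0.431 0.236 0.008] max [0.46  0.273 0.018]
blob n 92 mid [0.4934 0.2363 0.0136] min [0.478 0.22  0.008] max [0.509 0.253 0.019]
blob n 150 mid [0.5795 0.1077 0.019 ] min [0.555 0.083 0.008] max [0.604 0.132 0.03 ]
blob n 20 mid [0.4245 0.0548 0.0185] min [0.42 0.05 0.01] max [0.429 0.059 0.027]
```

On this heading the right finger would just graze the tray's side wall, so I'll turn the heading about 10° further left for the last stretch.

>>> move_arm(
  increments=[
    {"offset": [-0.007, 0, -0.001], "yaw": -3.5, "jaw": 195},
    {"offset": [-0.014, 0, -0.002], "yaw": -7, "jaw": 195},
    {"offset": [-0.023, 0, -0.004], "yaw": -9.7, "jaw": 195},
    {"offset": [-0.034, 0, -0.006], "yaw": -9.7, "jaw": 195},
    {"offset": [-0.045, 0, -0.008], "yaw": -9.7, "jaw": 195},
    {"offset": [-0.057, 0, -0.01], "yaw": -9.7, "jaw": 195},
    {"offset": [-0.069, 0, -0.012], "yaw": -9.7, "jaw": 195},
    {"offset": [-0.08, 0, -0.014], "yaw": -9.7, "jaw": 195},
    {"offset": [-0.088, 0, -0.015], "yaw": -9.7, "jaw": 195},
    {"offset": [-0.093, 0, -0.016], "yaw": -9.7, "jaw": 195},
  ],
)

```text
clock: 16.57
position: [0.5334, 0.1858, -0.0169]
ee_rot: [0.609, -0.364, 0.36, -0.606]
ft_force: [-0.3, -0.1, -0.5]
grip_width: 0.236
```

```bash
python3 - <<'E'
from h import *
from workcell import manip
plan(.535,.183,-.017,28)
p=manip.camera('side');W=cloud(p);blobs(W,.008,.03,(.42,.575,.15,.28),p['depth']>0)
E
```

```text
t 16.57 pos [ 0.5334  0.1858 -0.0169] phi 28.4 F [-0.3 -0.1 -0.5] w 0.236
offset [0.0033 0.0001 0.0001] yaw 0.4
blob n 86 mid [0.4455 0.2547 0.0135] min [0.431 0.237 0.008] max [0.46  0.272 0.019]
blob n 44 mid [0.4888 0.2356 0.0139] min [0.478 0.22  0.008] max [0.5   0.251 0.02 ]
blob n 126 mid [0.5324 0.1911 0.019 ] min [0.508 0.166 0.008] max [0.557 0.216 0.03 ]
```

Lifting straight up and backing away.

>>> move_arm(
  increments=[
    {"offset": [0.004, -0.02, 0], "yaw": 0, "jaw": 195},
    {"offset": [0.005, -0.055, 0], "yaw": 0, "jaw": 195},
    {"offset": [0.015, -0.085, 0], "yaw": 0, "jaw": 195},
    {"offset": [0.045, -0.105, 0.0], "yaw": 0, "jaw": 195},
    {"offset": [0.08, -0.11, 0.0], "yaw": 0, "jaw": 195},
    {"offset": [0.12, -0.11, 0.0], "yaw": 0, "jaw": 195},
    {"offset": [0.16, -0.11, 0.0], "yaw": 0, "jaw": 195},
    {"offset": [0.19, -0.11, 0.0], "yaw": 0, "jaw": 195},
    {"offset": [0.2, -0.11, 0.0], "yaw": 0, "jaw": 195},
    {"offset": [0.2, -0.11, 0.0], "yaw": 0, "jaw": 195},
  ],
)

```text
clock: 17.45
position: [0.63, 0.006, 0.092]
ee_rot: [0.608, -0.366, 0.362, -0.604]
ft_force: [-0.3, -0.0, -1.0]
grip_width: 0.234
```

```bash
python3 - <<'E'
from h import *
from workcell import manip
p=manip.camera('side');W=cloud(p);ok=p['depth']>0;blobs(W,.008,.03,(.415,.573,.155,.285),ok);print('bush');blobs(W,.007,.07,(.38,.47,-.24,-.13),ok)
print(manip.spot_point(p,'driver'))
q=manip.camera('top');W=cloud(q);ok=q['depth']>0;print('top');blobs(W,.008,.03,(.415,.573,.155,.285),ok)
cv2.imwrite('pics/c7.png',p['pixels'][:,:,::-1])
print(manip.get_obs()['position'],manip.get_obs()['clock'])
E
```

```text
blob n 83 mid [0.4464 0.2528 0.0133] min [0.431 0.235 0.008] max [0.462 0.27  0.018]
blob n 189 mid [0.5064 0.2199 0.0141] min [0.478 0.187 0.008] max [0.535 0.253 0.02 ]
bush
blob n 565 mid [ 0.4268 -0.1858  0.0345] min [ 0.409 -0.205  0.007] max [ 0.445 -0.167  0.062]
[{'centre': [324.8, 466.9], 'confidence': 0.7}]
top
blob n 75 mid [0.5232 0.2071 0.0145] min [0.508 0.191 0.008] max [0.538 0.223 0.021]
blob n 78 mid [0.4957 0.2411 0.0143] min [0.481 0.225 0.009] max [0.511 0.257 0.02 ]
blob n 77 mid [0.4487 0.2567 0.0141] min [0.434 0.241 0.008] max [0.464 0.273 0.02 ]
[0.62858354 0.01218759 0.09251756] 17.6
```

View pics/c7.png

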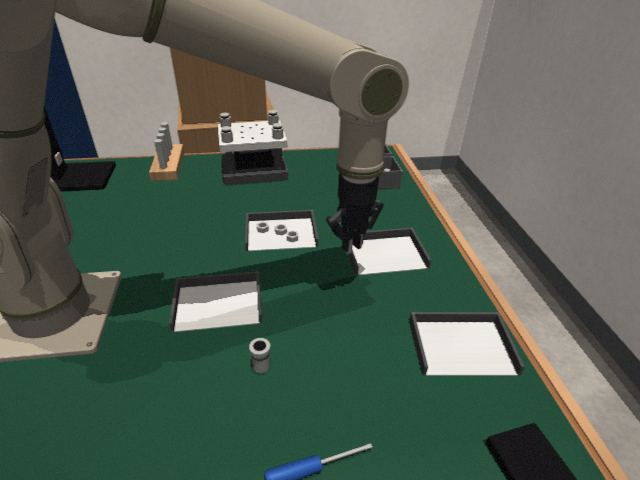

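The picture shows all three nuts inside the tray meant, at (263,227), (281,229) and (292,236). The bush is still upright at (260,355), the screwdriver and die set are where they were, and the arm is clear of everything.

```bash
python3 -c "
from workcell import manip
print(manip.hand_in())"
```

```text
the job is handed in; nothing more can be done
None
```

All three nuts are completely inside the catch tray farthest to the robot's left, and I handed the job in at about 17.6 s of the 67 s allowed. I pushed them one at a time along the bench with the partly closed fingers and never lifted one.

- **Final nut positions (top camera):** the nuts are at (0.449, 0.257), (0.496, 0.241) and (0.523, 0.207). The tray's inside runs from x ≈ 0.409 to 0.578 and y ≈ 0.167 to 0.298. The nut nearest the mouth is about 20 mm inside it. The side camera agrees to within about 4 mm.
- **Bystanders:** the bush stands within 1 mm of where it was. The screwdriver and die set look unmoved in the last picture. The network's screwdriver point differed by about 6 px between the first and last views, within its usual scatter.
- **First push missed:** the fingertips were about 20 mm higher than the reported TCP height suggested, so they passed over the nut without touching anything. I measured the tip height with the side camera and repeated the push lower.
- **Forces:** the readings I took stayed within about 2 N, and I saw no wall contact.

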